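# Rock a jammed locating block out of a drill jig

### The job

Slide the upright stop plate up out of its slotted holder on the drill jig and put it in the grey tray. Then free the locating block, which is jammed between the jig's jaws: it is too tight to pull straight out (the loose jig would come up with it), so rock it to and fro lengthways, several times each way, easing it up a little with each swing, while the jig stays down on the bench where it is. Finish still holding the block upright just clear of the jig, one to three centimetres above the slot it came from and touching nothing else; do not put it down, and leave the other things on the bench alone.

Things in the scene. Friction and masses are not known exactly. Their poses are not given: they have to be found in the camera images.
- jig: Drill jig: aluminium base 170 (x) x 120 (y) x 16 mm, 2 kg, loose on the bench. Origin: centre of its underside; x along the slot, z up. Two steel jaws, 36 mm long (x), tops at z = 36 mm, clamp the block at y = -12 and +12 mm; the +y jaw is sprung (26 N) and closes 3 mm once the block is out. Behind it a housing (y 47 to 57, z to 38 mm). End stop on the -x side: face at x = -29, z to 32 mm.
- slot (a point): Middle of the slot between the jaws, level with the jaw tops (36 mm above the bench); axes as the jig's.
- holder (a point): Middle of the mouth of the stop plate's slotted holder on the jig's +x side, 27 mm from the slot's middle, 50 mm above the bench. The holder, aluminium, spans x 18 to 42 mm and y -31 to 31 mm of the jig; its slot is 34 mm deep.
- block_center (a point): Centre of the steel locating block, 0.3 kg, 62 mm high, 31 mm above its underside; x long, z up. Body 44 (x) x 24 (y), 3 to 26 mm; above it, up to 62 mm, a tang 32 (x) x 16 (y) mm for gripping. It starts upright in mid-slot, axes along the jig's, underside 16 mm above the bench, 17 mm deep in the jaws. Friction on its y faces resists a straight pull with 27 to 38 N, more than the jig weighs.
- block_top (a point): Middle of the top face of the block's tang, 62 mm above its underside. Rocking means tilting this to and fro along the jig's x axis (about the y axis), the underside staying near the slot's middle; it takes about 0.5 N m.
- block_foot (a point): Middle of the block's underside: a foot 12 x 12 mm, 3 mm high (clear of the jaws), on which the block can rock. Swings of about 0.12 rad (7 degrees) each way about this point, with about 2 mm of lift per swing from one side to the other, let the block creep up with little lift force; lifting more per swing lifts the jig.
- plate_center (a point): Centre of the aluminium stop plate, 0.11 kg, 8 (x) x 44 (y) x 98 mm high, z up. It starts upright in the holder (0.7 mm play), axes along the jig's, from 16 to 114 mm above the bench; its top 36 mm stand above the block's tang, so its faces can be gripped there. It leaves no room to rock the block until it is out.
- tray: Grey open tray, 200 (x) x 160 (y) x 35 mm high, walls and floor 4 mm, fixed to the bench on the left or the right of the jig, with the bit stand on the other side. Origin: centre of its underside.
- bit_stand: Wooden block 110 x 70 x 45 mm with drill bits standing in it up to 104 mm above the bench; fixed bystander. Origin at the centre of its underside.
- hammer: Hammer with wooden handle, 220 mm long, lying on the bench; bystander.
- drift: Brass drift, 20 mm across, 70 mm high, standing on the bench; bystander.
- cup: Steel cup, 64 mm across, 60 mm high; bystander.
There are look-alikes about, which are no part of the job. Of the things like the part that bears block_center, leave any that is yellow; of the rest the smaller one is meant. Of the things shaped like the part that bears plate_center, the aluminium one is meant.

How it is judged:
By the outcome, as a careful person would: the job done as asked, in the order asked, and still so for the second after the job is handed in, while the arm keeps its last pose, push and grip.
It also fails if it takes over 64 s, if anything falls off the work surface, if the arm or the gripper's body presses on something with over 40 N, if the wrist force passes 120 N, or if a joint passes its speed limit or range.

### The arm

A 7-joint arm with a two-finger parallel gripper is mounted at the origin on the work surface. World frame = base frame: x ahead of the robot, y to its left, z up, the work surface at z = 0. Lengths are in m, angles in rad, forces in N, time in s.
With the tool pointing down it reaches from about 0.4 to 0.875 m from the base axis. Payload 19.3 kg.
Tool frame: the origin (TCP) lies between the finger pads; the fingertips stand 17 mm ahead of it and the grasp point (between the pads) lies 2 mm behind it (bot.finger_overhang is the distance from the TCP to the fingertips, in m); z points along the fingers, y is the line along which they close (so a half turn about z gives the same grasp; the last joint's range is limited). The gripper opens to 85 mm and grips with 20 to 120 N. Pads are 22 mm wide; open, the fingers measure 114 mm over their backs; the gripper's body (76 mm by 85 mm) begins 54 mm behind the grasp point. The pads swing forward as they close: fully open they stand 13 mm farther back than shut.
Start: joints at [1.036, 0.521, -0.036, 1.599, 0.021, 1.021, -0.113], TCP at [0.28, -0.559, 0.217] pointing down, gripper open.
Joint ranges: [-2.91, 2.91], [-0.3, 2.13], [-1.5, 1.42], [0.17, 2.43], [-1.26, 4.41], [0.16, 1.93], [-2.52, 2.52]. Speed limits (rad/s): [1.89, 1.89, 2.39, 2.39, 3.01, 3.01, 3.01].

### API

Orientations are given as [roll, pitch, yaw] about the fixed x, y, z axes, in that order (R = Rz(yaw) Ry(pitch) Rx(roll)).
In Python, from workcell import observe, grab_frame, bot gives the robot as it stands.
- The arm moves only by the shell command python3 -m crank 'ROWS' [FORCE]. ROWS is a JSON object of lists of equal length, an entry for each row: "linear": the shift along the world's x, y, z each as a share of 0.25 m, from -1 to 1, a list of three; "delta_rot": the turn, a rotation vector about the world's x, y, z each as a share of 30 degrees, from -1 to 1, a list of three; "fingers": the opening, from -1 (shut) to 1 (fully open). In form: {"linear": [[dx, dy, dz], ...], "delta_rot": [[rx, ry, rz], ...], "fingers": [fingers, ...]}. A call has 1 to 5 rows; each row is the pose to reach, as a shift and turn from the pose commanded when the call began; what a row does not reach only later rows make up. A row lasts 1/10 s, in which the tool goes at most 50 mm and 8.59 degrees, less where a joint would pass 70% of its speed; a pose out of reach is approached as far as the arm can. A call with a number of a shift or a turn outside -1 to 1 is refused whole. A call with a gripper value outside its range is refused whole. The fingers move at their own pace and stop on an object; FORCE is the grip in N (left out, the last holds). Time passes only in rows, so rows that repeat a pose let the fingers close. It gives the time, the measured TCP pose, the force, the opening and the grip force at its end, in the units of the state.
- observe(): the state, without advancing time (a new reading comes with each control period).
- grab_frame(name): name is "scene" or "side" or "wrist"; returns a dict with "image" (480x640x3 uint8, red, green, blue), "mtx" (3x3 intrinsics, pixels), "xyz" and "orientation" of the camera in the world. Camera axes: x right, y down, z forward; pixel columns grow to the right and rows downward; lengths in m; the calibration is good to about 2 mm. The wrist camera is an equidistant fisheye: a pixel r from the principal point sees the ray r / f radians off the axis. A picture is of the moment at which its call begins. There is no depth.
- bot.job_done(): hands the job in; it is judged then, once.
The state is a dict: "clock": time; "qpos": joint angles; "qd": joint speeds; "joint_efforts": joint torques, N m; "position": TCP position; "tool_rot": TCP orientation; "force": force on the tool from outside, world axes, zero at the start; "moment": the same for the moment, N m; "grip_width": finger opening in m; "finger_force": force on a finger pad.
Only numpy, scipy, OpenCV 4.12 (cv2) and the standard library are available. Lean on these libraries where they do the work, as an engineer would, in place of code of your own. Each camera call takes 0.05 s, during which the arm holds its last target. There are 200 camera calls.

## Working session

There is one attempt and no reset: what is moved stays moved. The work goes in short steps, Python scripts to look and compute and a shell command to move; the robot and the scene stay as the last step left them, time stands still between calls to the robot, and variables do not carry over. Pictures are saved under pics/ and viewed, at most 10 in all, crops included, and the job is handed in when it is done.

```bash
mkdir -p pics; ls; python3 - <<'E'
from workcell import observe, grab_frame, bot
import cv2
s=observe();print(s)
for n in("scene","side"):
    f=grab_frame(n);cv2.imwrite(f"pics/{n}0.png",f["image"][:,:,::-1]);print(n,f["mtx"],f["xyz"],f["orientation"])
E
```

```text
pics
{'clock': 0.0, 'qpos': array([ 1.03575373,  0.52197777, -0.03634392,  1.59999372,  0.02117851,
        1.02110559, -0.11280457]), 'qd': array([ 0.0016129 ,  0.00078822, -0.00061476, -0.00062215,  0.00058119,
        0.00075489, -0.00137765]), 'joint_efforts': array([-9.88167449e-04, -9.27095532e+01,  1.97931156e+00, -3.69934988e+01,
        1.77271018e-02,  8.31843558e-03, -5.61965408e-06]), 'position': array([ 0.28000055, -0.55838069,  0.21615325]), 'tool_rot': array([-3.14049340e+00,  5.22390946e-05,  4.64830909e-01]), 'force': array([ 0.49001431, -1.05779856,  0.47874934]), 'moment': array([ 0.03669499, -0.02955887, -0.02097762]), 'finger_force': 0.0, 'grip_width': 0.08526666582590355}
scene [[590.13165781   0.         325.09163729]
 [  0.         590.13165781 239.80371471]
 [  0.           0.           1.        ]] [1.07038438 0.59757587 0.83512048] [-2.33936748  0.01582964  2.45015445]
side [[509.67322459   0.         316.36196337]
 [  0.         509.67322459 240.98852161]
 [  0.           0.           1.        ]] [0.11024549 0.59642148 0.57049699] [-2.1391632   0.02323288 -2.51223013]
```

View pics/scene0.png

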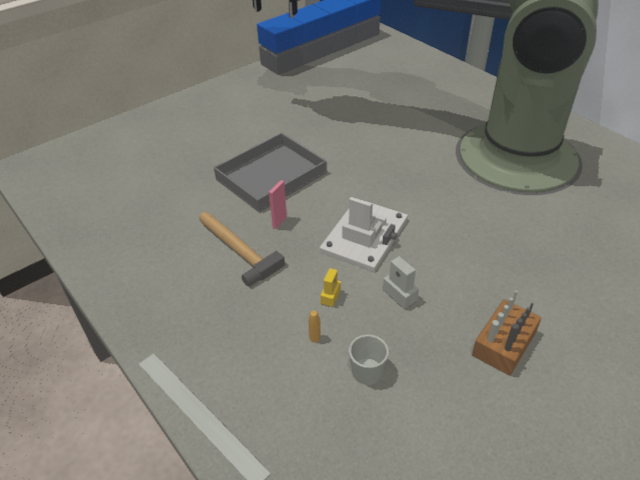

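View pics/side0.png

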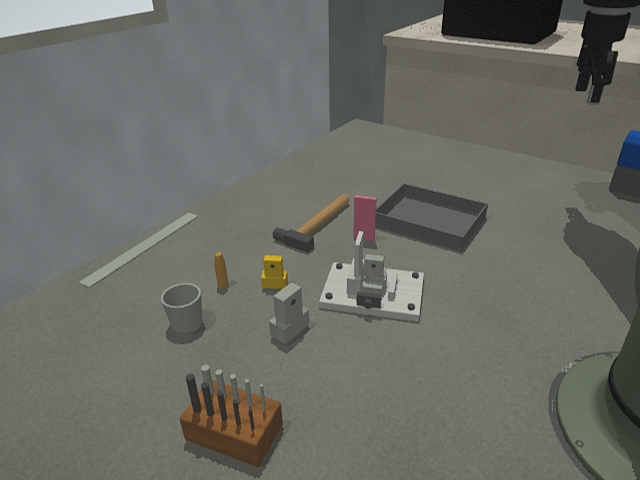

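Candidates: the block in the jig (side 374,265; small, grey), the grey one on the bench (side 289,315; larger) and the yellow one (side 274,272). The one in the jig is the smaller non-yellow one. For the plate: the aluminium one in the jig (side 358,262) fits, and the pink one (side 365,217) doesn't. I'll confirm this in an enlarged crop.

```bash
python3 - <<'E'
import cv2,numpy as np
a=cv2.imread("pics/side0.png")[225:325,310:435];b=cv2.imread("pics/scene0.png")[190:275,310:435]
o=np.vstack([cv2.resize(x,None,fx=6 if 0 else 3.2*2*0.5*1.0,fy=3.2,interpolation=cv2.INTER_CUBIC) for x in(a,b)])
A=cv2.resize(a,None,fx=6,fy=6,interpolation=cv2.INTER_CUBIC);B=cv2.resize(b,None,fx=6,fy=6,interpolation=cv2.INTER_CUBIC)
cv2.imwrite("pics/cs.png",A);cv2.imwrite("pics/cb.png",B)
E
```

```text
(no output)
```

View pics/cs.png

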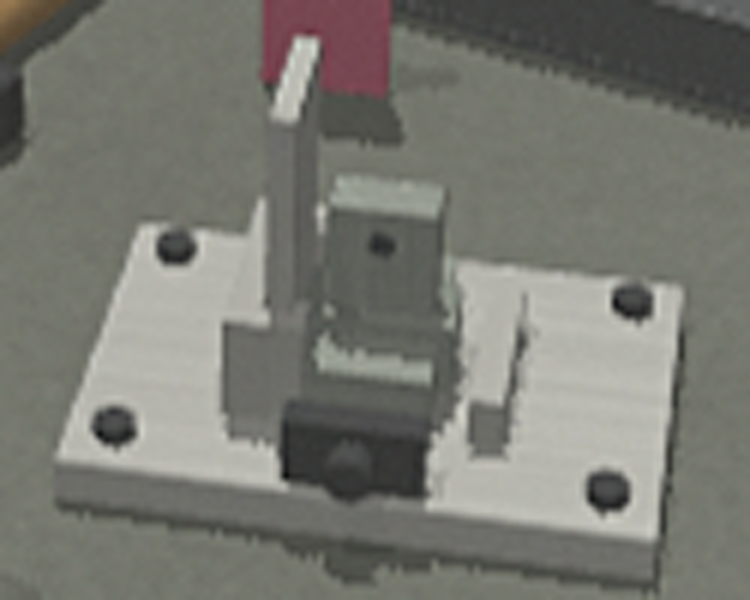

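View pics/cb.png

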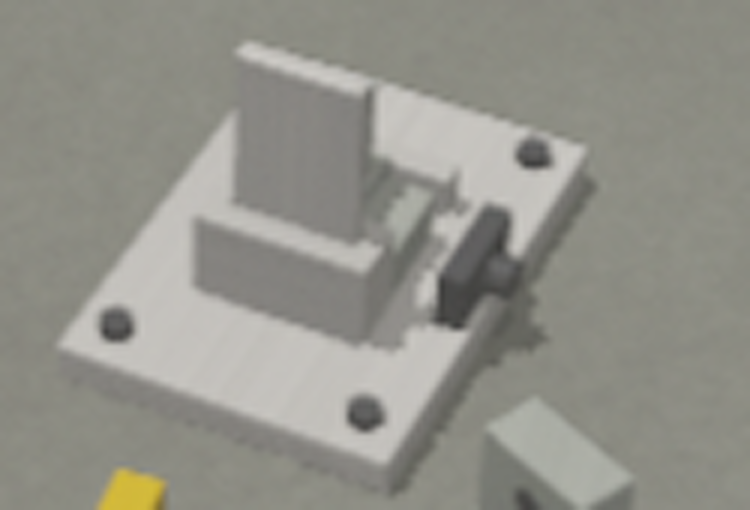

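The crops confirm it: the small grey block sits between the jaws beside the plain aluminium plate, the holder is on the left in the side view, and the dark +y housing faces the side camera. Next I fit the jig and tray poses.

```bash
cat > h.py <<'E'
import numpy as np,cv2
from scipy.spatial.transform import Rotation as R
from scipy.optimize import least_squares
from workcell import observe,grab_frame,bot
CAM={}
def cam(n):
    if n not in CAM: CAM[n]=grab_frame(n)
    return CAM[n]
def proj(n,P):
    f=cam(n);p=(np.asarray(P)-f["xyz"])@R.from_euler("xyz",f["orientation"]).as_matrix()
    return p[...,:2]/p[...,2:]*f["mtx"][0,0]+f["mtx"][:2,2]
def ray(n,uv,z):
    f=cam(n);d=R.from_euler("xyz",f["orientation"]).as_matrix()@[*((np.array(uv)-f["mtx"][:2,2])/f["mtx"][0,0]),1]
    return f["xyz"]+d*(z-f["xyz"][2])/d[2]
E
python3 - <<'E'
from h import *
S=[((142,225),(85,-60,16)),((57,462),(85,60,16)),((660,540),(-85,60,16)),((683,288),(-85,-60,16)),((300,38),(31,-22,114)),((320,40),(23,-22,114)),((297,122),(23,22,114)),((272,112),(31,22,114))]
B=[((60,347),(85,-60,16)),((388,465),(85,60,16)),((587,148),(-85,60,16)),((250,42),(23,-22,114)),((237,55),(31,-22,114)),((362,97),(31,22,114)),((375,88),(23,22,114))]
D=[("side",np.array(u)/6+[309.6,224.6],np.array(p)/1e3) for u,p in S]+[("scene",np.array(u)/6+[309.6,189.6],np.array(p)/1e3) for u,p in B]
def res(q,D):
    c,s=np.cos(q[2]),np.sin(q[2])
    return np.concatenate([proj(n,[q[0]+c*p[0]-s*p[1],q[1]+s*p[0]+c*p[1],p[2]])-u for n,u,p in D])
for d in(D,D[:8],D[8:]):
    r=least_squares(res,[.55,0,0],args=(d,),loss="soft_l1");print(r.x.round(4));
r=least_squares(res,[.55,0,0],args=(D,),loss="soft_l1");print(r.fun.reshape(-1,2).round(1).tolist())
for n,c in(("scene",[(216,170),(281,137),(326,164),(263,206)]),("side",[(408,185),(488,207),(467,248),(376,212)])):
    P=np.array([ray(n,u,.035)[:2] for u in c]);print(n,P.round(3).tolist(),P.mean(0))
for k,(n,u,z) in dict(pink=("side",(365,197),.098),yel=("side",(273,257),.05),big=("side",(289,287),.08),hammer=("side",(348,197),.02),cup=("side",(182,294),.06)).items(): print(k,ray(n,u,z).round(3))
E
```

```text
[ 0.4609 -0.0332  0.3996]
[ 0.4611 -0.0341  0.3981]
[ 0.4614 -0.0322  0.3989]
[[-0.6, -0.1], [-0.7, 0.0], [0.1, 0.3], [0.3, -0.2], [-0.8, 0.1], [0.5, 0.3], [0.2, 0.4], [-0.5, 1.6], [-0.7, -0.3], [0.4, -0.1], [0.5, -0.4], [-0.6, -0.3], [-0.3, -0.1], [0.1, -0.3], [-0.3, -1.3]]
scene [[0.595, -0.379], [0.407, -0.388], [0.394, -0.236], [0.586, -0.21]] [ 0.49562834 -0.30321926]
side [[0.579, -0.39], [0.388, -0.39], [0.363, -0.213], [0.576, -0.238]] [ 0.4767289  -0.30794874]
pink [ 0.57  -0.18   0.098]
yel [0.633 0.032 0.05 ]
big [0.528 0.115 0.08 ]
hammer [ 0.679 -0.287  0.02 ]
cup [0.677 0.207 0.06 ]
```

```bash
for i in 1 2 3; do python3 -m crank '{"linear":[[0.275,0.715,-0.02],[0.275,0.715,-0.02],[0.275,0.715,-0.02],[0.275,0.715,-0.02],[0.275,0.715,-0.02]],"delta_rot":[[0,0,0.96],[0,0,0.96],[0,0,0.96],[0,0,0.96],[0,0,0.96]],"fingers":[1,1,1,1,1]}' 60; done; python3 - <<'E'
from h import *
s=observe();print(s["qpos"].round(2),s["position"],s["tool_rot"],bot.finger_overhang,s["force"])
f=grab_frame("wrist");cv2.imwrite("pics/w1.png",f["image"][:,:,::-1]);print(f["mtx"],f["xyz"],f["orientation"])
E
```

```text
clock: 0.7
position: [0.3511, -0.3752, 0.2119]
tool_rot: [-3.141, -0.002, 0.976]
force: [-0.0, -1.0, -0.3]
grip_width: 0.0853
finger_force: 0.0
clock: 1.2
position: [0.4194, -0.1967, 0.2069]
tool_rot: [3.141, -0.001, 1.478]
force: [0.5, -0.9, 0.3]
grip_width: 0.0854
finger_force: 0.0
clock: 1.7
position: [0.4878, -0.0175, 0.2017]
tool_rot: [3.14, -0.002, 1.98]
force: [0.1, -0.6, 0.3]
grip_width: 0.0854
finger_force: 0.0
[ 0.36  0.37 -0.57  1.95  0.25  0.89  0.08] [ 0.48780128 -0.01748653  0.20171212] [ 3.13981892e+00 -1.79396641e-03  1.98028339e+00] 0.017 [ 0.14078285 -0.64380773  0.28323615]
[[371.64829954   0.         321.37731066]
 [  0.         371.64829954 238.43650203]
 [  0.           0.           1.        ]] [0.45965978 0.04604309 0.35905763] [ 2.86572241e+00 -1.37778343e-03  4.09035000e-01]
```

View pics/w1.png

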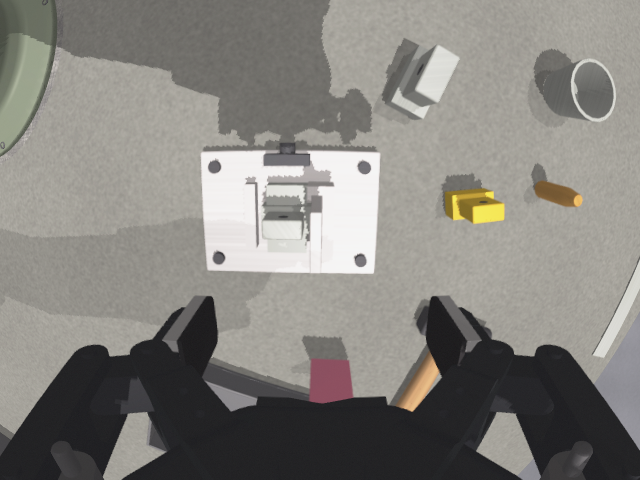

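The wrist view shows the jig's top corners at (202,151), (380,153), (375,273) and (208,272), with the plate at about (316,235). I'll fit these with the fisheye model.

```bash
python3 - <<'E'
from h import *
C=np.array([.45965978,.04604309,.35905763]);M=R.from_euler("xyz",[2.86572241,-.00137778,.409035]).as_matrix();f,c=371.648,np.array([321.377,238.4365])
def pr(P):
    p=(np.array(P)-C)@M;r=np.hypot(*p[:2]);return c+f*np.arctan2(r,p[2])*p[:2]/r
D=[((202,151),(-85,60,16)),((380,153),(85,60,16)),((375,273),(85,-60,16)),((208,272),(-85,-60,16))]
def J(q,p):
    k,s=np.cos(q[2]),np.sin(q[2]);return [q[0]+k*p[0]-s*p[1],q[1]+s*p[0]+k*p[1],p[2]]
res=lambda q:np.concatenate([pr(J(q,np.array(p)/1e3))-u for u,p in D])
r=least_squares(res,[.46,-.03,.4]);q=r.x;print(q,r.fun.round(1))
for p in[(23,22,114),(31,22,114),(23,-22,114),(-16,8,78),(16,-8,78)]:print(p,pr(J(q,np.array(p)/1e3)).round())
print("plate",J(q,[.027,0,0]),"psi",q[2]+np.pi/2)
E
```

```text
[ 0.46132229 -0.0327713   0.39520628] [-1.4  0.8  1.5 -1.   0.4  1.2 -0.6 -0.8]
(23, 22, 114) [311. 213.]
(31, 22, 114) [323. 213.]
(23, -22, 114) [311. 274.]
(-16, 8, 78) [262. 220.]
(16, -8, 78) [303. 240.]
plate [np.float64(0.48624105038065013), np.float64(-0.022376338437988058), 0] psi 1.9660026027088977
```

```bash
python3 -m crank '{"linear":[[-0.006,-0.02,-0.1],[-0.006,-0.02,-0.2],[-0.006,-0.02,-0.3],[-0.006,-0.02,-0.392],[-0.006,-0.02,-0.392]],"delta_rot":[[0,0,-0.02],[0,0,-0.02],[0,0,-0.02],[0,0,-0.02],[0,0,-0.02]],"fingers":[1,1,1,1,0.3]}' 60; for i in 1 2; do python3 -m crank '{"linear":[[0,0,0],[0,0,0],[0,0,0],[0,0,0]],"delta_rot":[[0,0,0],[0,0,0],[0,0,0],[0,0,0]],"fingers":[-1,-1,-1,-1]}' 60; done
```

```text
clock: 2.25
position: [0.4832, -0.0287, 0.1016]
tool_rot: [-3.138, -0.001, 1.96]
force: [-0.2, 0.5, 1.9]
grip_width: 0.0732
finger_force: 0.0
clock: 2.65
position: [0.4852, -0.0277, 0.1044]
tool_rot: [3.141, 0.001, 1.962]
force: [-0.4, 0.4, 1.2]
grip_width: 0.0125
finger_force: 0.0
clock: 3.05
position: [0.4849, -0.0274, 0.1037]
tool_rot: [-3.142, -0.0, 1.962]
force: [0.5, -0.4, 0.5]
grip_width: -0.0002
finger_force: 0.0
```

```bash
python3 - <<'E'
from h import *
a=cam("side")["image"][180:330,290:490,::-1];b=cam("scene")["image"][130:280,270:470,::-1]
cv2.imwrite("pics/g1.png",np.hstack([cv2.resize(x,(400,300),interpolation=2) for x in(a,b)]))
E
```

```text
(no output)
```

View pics/g1.png

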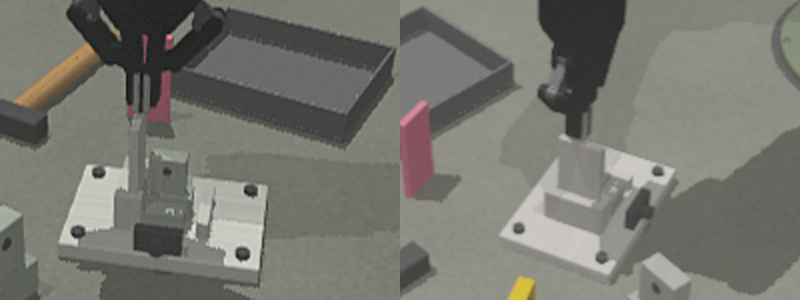

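```bash
python3 - <<'E'
from h import *
s=observe();print(s["position"],s["grip_width"],s["force"],s["clock"])
for P in[(.4849,-.0274,.0867),(.4849,-.0274,.104),(.4849,-.0274,.12),(.4862,-.0224,.114),(.4862,-.0224,.098)]:print(P,[proj(n,P).round() for n in("side","scene")])
A=[(n,np.array(u)) for n,u in(("side",(360,234)),("scene",(360,200)))]
r=least_squares(lambda p:np.concatenate([proj(n,p)-u for n,u in A]),[.48,-.03,.1]);print(r.x,r.fun)
E
```

```text
[ 0.48484735 -0.02742727  0.10367268] -0.00014019926235996693 [0.4473664  0.19077705 0.41419435] 3.15
(0.4849, -0.0274, 0.0867) [array([361., 250.]), array([359., 210.])]
(0.4849, -0.0274, 0.104) [array([361., 242.]), array([359., 203.])]
(0.4849, -0.0274, 0.12) [array([361., 234.]), array([359., 197.])]
(0.4862, -0.0224, 0.114) [array([359., 238.]), array([360., 201.])]
(0.4862, -0.0224, 0.098) [array([359., 246.]), array([360., 207.])]
[ 0.48629545 -0.0241172   0.11882906] [-0.70088174  1.12095657 -0.40736847 -1.4306541 ]
```

```bash
python3 - <<'E'
from h import *
for z in(.199,.217,.23):print(z,[proj(n,(.28,-.558,z)).round() for n in("side","scene")])
a=cam("side")["image"][205:280,335:385,::-1];b=cam("scene")["image"][165:240,335:385,::-1]
cv2.imwrite("pics/g2.png",np.hstack([cv2.resize(x,(400,600),interpolation=2) for x in(a,b)]))
E
```

```text
0.199 [array([580., 119.]), array([277.,  31.])]
0.217 [array([582., 111.]), array([276.,  24.])]
0.23 [array([584., 105.]), array([276.,  19.])]
```

View pics/g2.png

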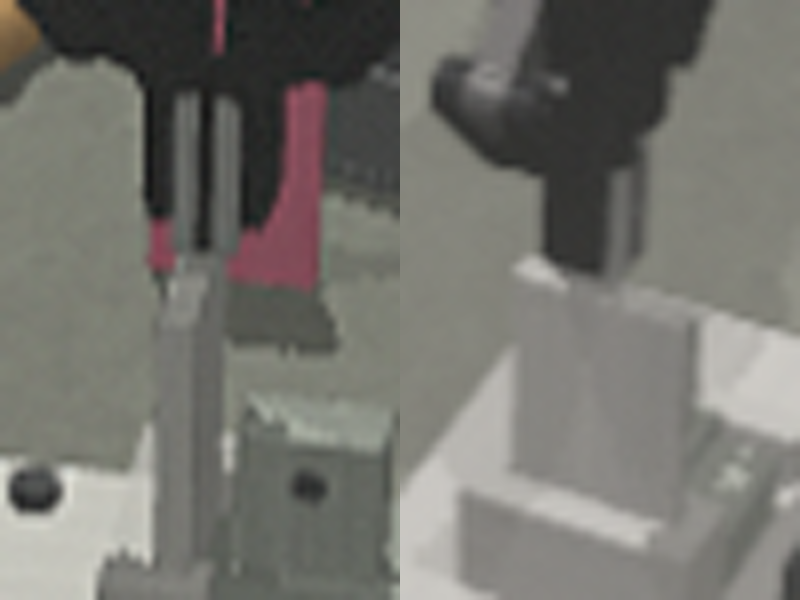

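The tips triangulate to z≈0.118, just above the plate top. The tool sits about 30 mm higher than its reported z suggests, and the force reading is near zero, so nothing has been touched. I'll open partway, lower in small steps with the force checked, then close.

```bash
python3 -m crank '{"linear":[[0,0,0],[0.005,0.02,0],[0.005,0.02,0],[0.005,0.02,0],[0.005,0.02,-0.04]],"delta_rot":[[0,0,0],[0,0,0],[0,0,0],[0,0,0],[0,0,0]],"fingers":[0,0,0,0,0]}' 60; python3 -m crank '{"linear":[[0,0,-0.03],[0,0,-0.06],[0,0,-0.06],[0,0,-0.06]],"delta_rot":[[0,0,0],[0,0,0],[0,0,0],[0,0,0]],"fingers":[0,0,0,0]}' 60; python3 - <<'E'
from h import *
f=cam("wrist");print(f["xyz"],f["orientation"])
a=cam("side")["image"][195:285,320:395,::-1];b=cam("scene")["image"][155:245,320:395,::-1]
cv2.imwrite("pics/g3.png",np.hstack([cv2.resize(x,(400,480),interpolation=2) for x in(a,b)]))
E
```

```text
clock: 3.85
position: [0.4868, -0.0225, 0.0941]
tool_rot: [3.14, 0.001, 1.962]
force: [0.2, -0.2, 0.1]
grip_width: 0.0429
finger_force: 0.0
clock: 4.25
position: [0.4859, -0.0223, 0.0784]
tool_rot: [-3.141, -0.0, 1.962]
force: [-0.5, 0.3, 0.8]
grip_width: 0.0427
finger_force: 0.0
[0.45921536 0.04203059 0.23565823] [2.86428451e+00 9.79746098e-04 3.91177463e-01]
```

View pics/g3.png

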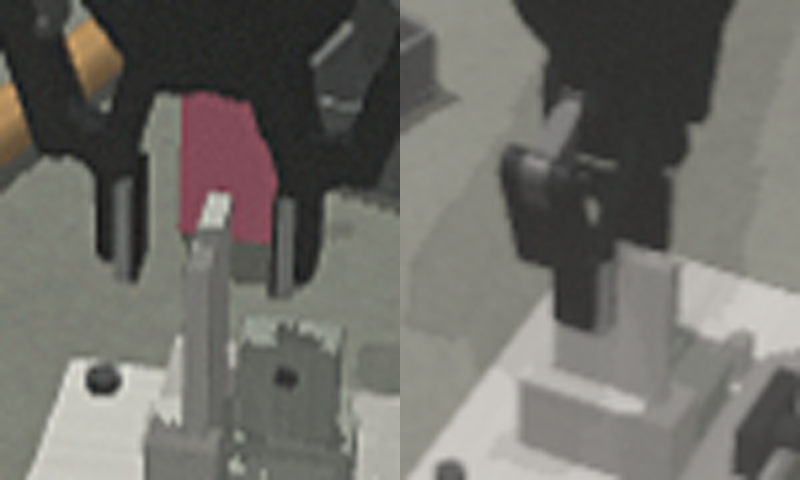

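The fingers straddle the plate at its centre, with tips above the block's top (280,295 against 290,325 in the crop). I'll go down 5 mm more, close, and lift.

```bash
python3 -m crank '{"linear":[[0,0,-0.02],[0,0,-0.02],[0,0,-0.02],[0,0,-0.02],[0,0,-0.02]],"delta_rot":[[0,0,0],[0,0,0],[0,0,0],[0,0,0],[0,0,0]],"fingers":[0,-1,-1,-1,-1]}' 60; python3 -m crank '{"linear":[[0,0,0],[0,0,0],[0,0,0.02],[0,0,0.04],[0,0,0.06]],"delta_rot":[[0,0,0],[0,0,0],[0,0,0],[0,0,0],[0,0,0]],"fingers":[-1,-1,-1,-1,-1]}' 60
```

```text
clock: 4.9
position: [0.4862, -0.0225, 0.0738]
tool_rot: [3.141, 0.0, 1.962]
force: [-0.5, 0.2, 1.3]
grip_width: 0.0065
finger_force: 58.9
clock: 5.4
position: [0.4861, -0.0224, 0.0892]
tool_rot: [3.142, -0.0, 1.962]
force: [-0.0, -0.3, -1.1]
grip_width: 0.0076
finger_force: 58.5
```

Gripped: width 7.6 mm, and the -1.1 N matches the plate's weight. Now I lift it clear and carry it to the tray.

```bash
python3 -m crank '{"linear":[[0,0,0.1],[0,0,0.2],[0,0,0.3],[0,0,0.4],[0,0,0.4]],"delta_rot":[[0,0,0],[0,0,0],[0,0,0],[0,0,0],[0,0,0]],"fingers":[-1,-1,-1,-1,-1]}' 60; for i in 1 2; do python3 -m crank '{"linear":[[-0.02,-0.15,0],[-0.02,-0.3,0],[-0.02,-0.45,0],[-0.02,-0.565,0],[-0.02,-0.565,0]],"delta_rot":[[0.06,-0.14,0],[0.12,-0.28,0],[0.18,-0.42,0],[0.24,-0.56,0],[0.29,-0.69,0]],"fingers":[-1,-1,-1,-1,-1]}' 60; done; python3 -m crank '{"linear":[[0,0,-0.1],[0,0,-0.2],[0,0,-0.3],[0,0,-0.4],[0,0,-0.4]],"delta_rot":[[0,0,0],[0,0,0],[0,0,0],[0,0,0],[0,0,0]],"fingers":[-1,-1,-1,-1,-1]}' 60;  python3 - <<'E'
from h import *
a=cam("side")["image"][90:290,340:540,::-1];b=cam("scene")["image"][60:260,190:440,::-1]
cv2.imwrite("pics/t1.png",np.hstack([cv2.resize(a,(400,400),interpolation=2),cv2.resize(b,(400,400*200//250*250//250),interpolation=2) if 0 else cv2.copyMakeBorder(cv2.resize(b,(400,320),interpolation=2),0,80,0,0,0)]))
E
```

```text
clock: 5.9
position: [0.4875, -0.0224, 0.1918]
tool_rot: [3.138, 0.002, 1.962]
force: [-0.3, 0.6, -1.6]
grip_width: 0.007
finger_force: 58.9
clock: 6.4
position: [0.4811, -0.1667, 0.1888]
tool_rot: [2.747, -0.001, 1.959]
force: [0.4, 0.8, -1.6]
grip_width: 0.0068
finger_force: 58.9
clock: 6.9
position: [0.4765, -0.3049, 0.189]
tool_rot: [2.363, -0.003, 1.964]
force: [0.6, 0.9, -2.7]
grip_width: 0.0069
finger_force: 59.0
clock: 7.4
position: [0.4754, -0.3017, 0.0856]
tool_rot: [2.367, -0.01, 1.965]
force: [1.0, 0.3, -0.2]
grip_width: 0.0068
finger_force: 59.2
```

View pics/t1.png

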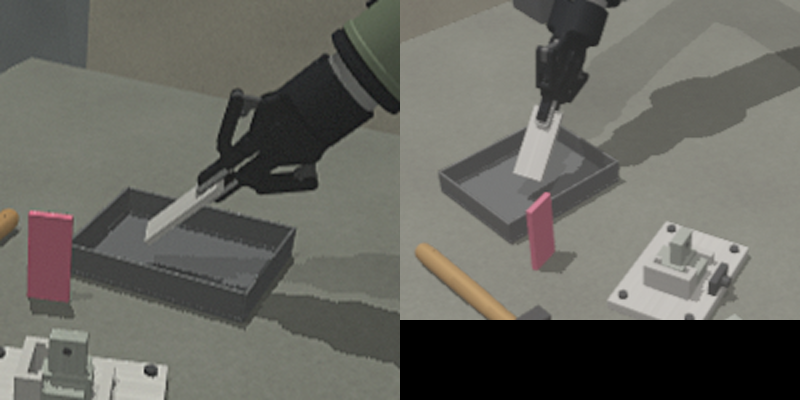

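The plate hangs at 45° over the tray, its lower edge near (145,240) in the left crop. I'll lower it until it touches and release it.

```bash
python3 -m crank '{"linear":[[-0.02,-0.03,-0.05],[-0.04,-0.06,-0.09],[-0.04,-0.06,-0.12],[-0.04,-0.06,-0.12]],"delta_rot":[[0,0,0],[0,0,0],[0,0,0],[0,0,0]],"fingers":[-1,-1,-1,-1]}' 60;python3 -m crank '{"linear":[[0,0,-0.015],[0,0,-0.03],[0,0,-0.03]],"delta_rot":[[0,0,0],[0,0,0],[0,0,0]],"fingers":[-1,-1,-1]}' 60
```

```text
clock: 7.9
position: [0.4658, -0.3179, 0.0572]
tool_rot: [2.367, -0.007, 1.964]
force: [0.2, 1.1, -1.0]
grip_width: 0.0072
finger_force: 59.1
clock: 8.2
position: [0.4663, -0.3174, 0.0504]
tool_rot: [2.367, -0.006, 1.966]
force: [0.0, -0.7, -1.1]
grip_width: 0.0066
finger_force: 59.1
```

```bash
python3 -m crank '{"linear":[[0,0,-0.006],[0,0,-0.006],[0,0,-0.006],[0,0,-0.006]],"delta_rot":[[0,0,0],[0,0,0],[0,0,0],[0,0,0]],"fingers":[-0.4,-0.4,-0.4,-0.4]}' 60;python3 -m crank '{"linear":[[-0.04,-0.018,0.045],[-0.08,-0.035,0.09],[-0.13,-0.053,0.135],[-0.17,-0.07,0.18],[-0.21,-0.088,0.226]],"delta_rot":[[0,0,0],[0,0,0],[0,0,0],[0,0,0],[0,0,0]],"fingers":[-0.4,-0.4,-0.4,-0.4,-0.4]}' 60; python3 -m crank '{"linear":[[0,0,0.1],[0,0,0.2],[0,0,0.3],[0,0,0.4]],"delta_rot":[[0,0,0],[0,0,0],[0,0,0],[0,0,0]],"fingers":[0,0,0,0]}' 60;  python3 - <<'E'
from h import *
a=cam("side")["image"][90:290,340:540,::-1];b=cam("scene")["image"][60:260,190:440,::-1]
cv2.imwrite("pics/t2.png",np.hstack([cv2.resize(a,(400,400),interpolation=2),cv2.copyMakeBorder(cv2.resize(b,(400,320),interpolation=2),0,80,0,0,0)]))
print(observe()["qpos"].round(2))
E
```

```text
clock: 8.6
position: [0.4663, -0.3177, 0.0492]
tool_rot: [2.367, -0.006, 1.965]
force: [-0.9, -0.2, -0.9]
grip_width: 0.0256
finger_force: 0.2
clock: 9.1
position: [0.4134, -0.3398, 0.1062]
tool_rot: [2.367, -0.006, 1.965]
force: [0.3, 0.4, -1.1]
grip_width: 0.0258
finger_force: 0.0
clock: 9.5
position: [0.4138, -0.3395, 0.2067]
tool_rot: [2.367, -0.006, 1.965]
force: [-0.4, -0.0, 0.8]
grip_width: 0.0427
finger_force: 0.0
[ 1.86  0.72 -1.16  2.04 -0.17  0.51  1.43]
```

View pics/t2.png

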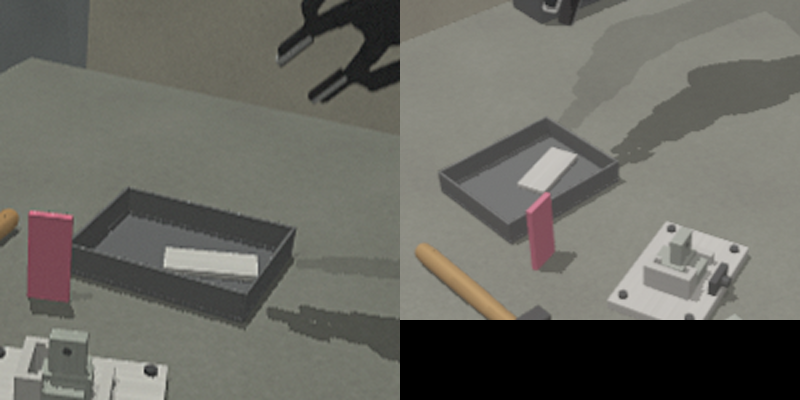

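The plate lies flat in the tray, at (210,262) in the left crop. Next I use the earlier wrist picture, in code, to settle where the pads really are relative to the reported TCP, and check that the jig hasn't shifted.

```bash
python3 - <<'E'
from h import *
C=np.array([.45965978,.04604309,.35905763]);M=R.from_euler("xyz",[2.86572241,-.00137778,.409035]).as_matrix();f,c=371.648,np.array([321.377,238.4365])
def pr(P):
    p=(np.array(P)-C)@M;r=np.hypot(*p[:2]);return (c+f*np.arctan2(r,p[2])*p[:2]/r).round()
u=np.array([np.cos(.4095),np.sin(.4095),0]);v=np.array([-u[1],u[0],0]);T=np.array([.4878,-.0175,.2017])
for dz in(-.017,-.004,.01,.025,.04):print(dz,[pr(T+[0,0,dz]+s*.0427*u+.011*v).tolist() for s in(-1,1)])
for n,(y,x) in dict(side=(270,370),scene=(190,315)).items():
    o=cv2.imread(f"pics/{n}0.png",0).astype(np.float32);g=cv2.cvtColor(cam(n)["image"],cv2.COLOR_RGB2GRAY).astype(np.float32)
    sl=(slice(295,325),slice(318,425)) if n=="side" else (slice(235,272),slice(318,405))
    print(n,cv2.phaseCorrelate(o[sl].copy(),g[sl].copy()))
E
```

```text
-0.017 [[237.0, 256.0], [407.0, 256.0]]
-0.004 [[231.0, 265.0], [413.0, 265.0]]
0.01 [[224.0, 276.0], [420.0, 275.0]]
0.025 [[215.0, 289.0], [429.0, 289.0]]
0.04 [[205.0, 306.0], [440.0, 305.0]]
side ((-0.01970118236076246, -0.032434319199349915), 1.002512890909925)
scene ((0.037204997643279114, 0.00879023603480178), 1.0075188002321456)
```

```bash
python3 - <<'E'
from h import *
T=np.array([.4754,-.3017,.0856]);z=R.from_euler("xyz",[2.367,-.01,1.965]).apply([0,0,1])
for k,P in dict(A=T+.058*z,B=T+[0,0,.034]+.092*z).items():print(k,P.round(3),[proj(n,P).round() for n in("side","scene")])
print("seen side 414,205 scene 271,172")
E
```

```text
A [ 0.513 -0.286  0.044] [array([413., 207.]), array([270., 171.])]
B [ 0.535 -0.276  0.054] [array([402., 202.]), array([264., 174.])]
seen side 414,205 scene 271,172
```

The images support reading A: the reported frame is right, but the shut tips sit about 17 mm behind the TCP. For tips at about 57 mm on the tang the TCP must be at z≈0.037. Now I go above the block.

```bash
for i in 1 2; do python3 -m crank '{"linear":[[0.03,0.16,0],[0.05,0.32,0],[0.07,0.48,0],[0.094,0.613,0],[0.094,0.613,0]],"delta_rot":[[-0.06,0.14,0],[-0.12,0.28,0],[-0.18,0.42,0],[-0.24,0.56,0],[-0.29,0.69,0]],"fingers":[0.3,0.3,0.3,0.3,0.3]}' 60; done; python3 -m crank '{"linear":[[0,0,-0.1],[0,0,-0.2],[0,0,-0.3],[0,0,-0.4],[0,0,-0.4]],"delta_rot":[[0,0,0],[0,0,0],[0,0,0],[0,0,0],[0,0,0]],"fingers":[0.3,0.3,0.3,0.3,0.3]}' 60; python3 -m crank '{"linear":[[0,0,0],[0,0,0]],"delta_rot":[[0,0,0],[0,0,0]],"fingers":[0.3,0.3]}' 60; python3 -c "
from h import *
s=observe();print(s['position'],s['tool_rot'],s['moment'],s['force'])"
```

```text
clock: 10.3
position: [0.4363, -0.1864, 0.2044]
tool_rot: [2.737, -0.007, 1.967]
force: [-0.9, -0.9, -1.7]
grip_width: 0.0555
finger_force: 0.0
clock: 10.8
position: [0.4563, -0.0581, 0.2023]
tool_rot: [3.066, -0.022, 1.967]
force: [0.7, -0.7, 0.3]
grip_width: 0.0556
finger_force: 0.0
clock: 11.3
position: [0.4548, -0.0578, 0.1001]
tool_rot: [3.067, -0.026, 1.969]
force: [-0.5, 0.1, 0.4]
grip_width: 0.0554
finger_force: 0.0
clock: 11.5
position: [0.4572, -0.0583, 0.1038]
tool_rot: [3.061, -0.023, 1.968]
force: [-0.2, 0.2, -0.8]
grip_width: 0.0553
finger_force: 0.0
[ 0.45723851 -0.05834989  0.10376474] [ 3.06123252 -0.02262641  1.96799471] [-0.00800967  0.01722319 -0.01790203] [-0.24184337  0.16064225 -0.79998814]
```

```bash
cat > c.py <<'E'
from h import *
import sys
def need(p,rpy):
    s=observe();r=(R.from_euler("xyz",rpy)*R.from_euler("xyz",s["tool_rot"]).inv()).as_rotvec(degrees=True)/30
    print("lin",((np.array(p)-s["position"])/.25).round(4),"rot",r.round(3),s["position"],s["moment"].round(2))
E
python3 -c "
from c import *
need((.4612,-.033,.075),(np.pi,0,1.967))"
```

```text
lin [ 0.0158  0.1014 -0.1151] rot [-0.099  0.125 -0.   ] [ 0.45723851 -0.05834989  0.10376474] [-0.01  0.02 -0.02]
```

```bash
python3 -m crank '{"linear":[[0.016,0.101,0],[0.016,0.101,0],[0.016,0.101,-0.115],[0.016,0.101,-0.115],[0.016,0.101,-0.115]],"delta_rot":[[-0.099,0.125,0],[-0.099,0.125,0],[-0.099,0.125,0],[-0.099,0.125,0],[-0.099,0.125,0]],"fingers":[0.3,0.3,0.3,0.3,0.3]}' 60; python3 -m crank '{"linear":[[0,0,0],[0,0,0]],"delta_rot":[[0,0,0],[0,0,0]],"fingers":[0.3,0.3]}' 60; python3 - <<'E'
from c import *
need((.4612,-.033,.038),(np.pi,0,1.967))
# wrist check of tips/tang vs prediction
f=cam("wrist");M=R.from_euler("xyz",f["orientation"]).as_matrix()
def pr(P):
    p=(np.array(P)-f["xyz"])@M;r=np.hypot(*p[:2]);return (f["mtx"][:2,2]+f["mtx"][0,0]*np.arctan2(r,p[2])*p[:2]/r).round()
c,s=np.cos(.397),np.sin(.397)
for x,y,z in[(-16,8,78),(16,8,78),(16,-8,78),(-16,-8,78),(-85,60,16),(85,60,16)]:print((x,y,z),pr([.4612+(c*x-s*y)/1e3,-.033+(s*x+c*y)/1e3,z/1e3]))
cv2.imwrite("pics/w2.png",f["image"][:,:,::-1])
E
```

```text
clock: 12.0
position: [0.4608, -0.0331, 0.075]
tool_rot: [-3.141, -0.001, 1.967]
force: [-0.3, 0.4, 1.0]
grip_width: 0.0555
finger_force: 0.0
clock: 12.2
position: [0.4612, -0.0334, 0.0751]
tool_rot: [3.141, 0.0, 1.966]
force: [0.9, 0.1, -0.3]
grip_width: 0.0556
finger_force: 0.0
lin [-0.0002  0.0018 -0.1485] rot [-0.     0.001  0.001] [ 0.46123905 -0.03344262  0.07512383] [-0.08 -0.04  0.01]
(-16, 8, 78) [287. 276.]
(16, 8, 78) [358. 276.]
(16, -8, 78) [357. 308.]
(-16, -8, 78) [288. 308.]
(-85, 60, 16) [182. 156.]
(85, 60, 16) [462. 155.]
```

```bash
python3 -m crank '{"linear":[[0,0.001,-0.07],[0,0.001,-0.12],[0,0.001,-0.148],[0,0.001,-0.148],[0,0.001,-0.148]],"delta_rot":[[0,0,0],[0,0,0],[0,0,0],[0,0,0],[0,0,0]],"fingers":[0.3,0.3,0.3,0.3,0.3]}' 40; python3 -m crank '{"linear":[[0,0,0],[0,0,0],[0,0,0],[0,0,0]],"delta_rot":[[0,0,0],[0,0,0],[0,0,0],[0,0,0]],"fingers":[-1,-1,-1,-1]}' 40;  python3 -c "
from c import *
need((.4612,-.033,.038),(np.pi,0,1.967))"
```

```text
clock: 12.75
position: [0.4608, -0.0328, 0.0373]
tool_rot: [-3.141, -0.001, 1.967]
force: [0.4, 0.0, 0.0]
grip_width: 0.0553
finger_force: 0.0
clock: 13.15
position: [0.461, -0.033, 0.0377]
tool_rot: [-3.141, -0.0, 1.967]
force: [-1.6, 0.0, 6.0]
grip_width: 0.0315
finger_force: 39.1
lin [ 0.0008 -0.0001  0.0013] rot [ 0.    -0.001  0.   ] [ 0.46100575 -0.03297894  0.03766389] [ 0.01  0.34 -0.07]
```

The block is held at 32 mm. I raise the grip and do a first half-swing about the foot with 1 mm of lift (lever from TCP to foot is 21.7 mm).

```bash
python3 -m crank '{"linear":[[0,0,0],[0.0025,0.001,0.001],[0.005,0.002,0.002],[0.0075,0.003,0.003],[0.0096,0.004,0.004]],"delta_rot":[[0,0,0],[-0.022,0.053,0],[-0.045,0.106,0],[-0.067,0.159,0],[-0.089,0.212,0]],"fingers":[-1,-1,-1,-1,-1]}' 110; python3 -c "
from c import *
need((.4612,-.033,.038),(np.pi,0,1.967))"
```

```text
clock: 13.65
position: [0.4627, -0.0322, 0.0383]
tool_rot: [-3.018, -0.0, 1.967]
force: [-2.1, -2.3, -6.5]
grip_width: 0.0295
finger_force: 109.1
lin [-0.0059 -0.0032 -0.0013] rot [ 0.09  -0.218  0.001] [ 0.46267382 -0.03218907  0.03832006] [-0.19 -0.08  0.07]
```

```bash
python3 -m crank '{"linear":[[-0.004,-0.0016,0.0016],[-0.008,-0.0032,0.0032],[-0.012,-0.0048,0.0048],[-0.016,-0.0064,0.0064],[-0.0192,-0.008,0.008]],"delta_rot":[[0.036,-0.085,0],[0.071,-0.17,0],[0.107,-0.255,0],[0.142,-0.339,0],[0.178,-0.424,0]],"fingers":[-1,-1,-1,-1,-1]}' 110; python3 -m crank '{"linear":[[0.004,0.0016,0.0016],[0.008,0.0032,0.0032],[0.012,0.0048,0.0048],[0.016,0.0064,0.0064],[0.0192,0.008,0.008]],"delta_rot":[[-0.036,0.085,0],[-0.071,0.17,0],[-0.107,0.255,0],[-0.142,0.339,0],[-0.178,0.424,0]],"fingers":[-1,-1,-1,-1,-1]}' 110;  python3 - <<'E'
from c import *
need((.4612,-.033,.038),(np.pi,0,1.967))
for n in("side","scene"):
    o=cv2.imread(f"pics/{n}0.png",0).astype(np.float32);im=cam(n)["image"];g=cv2.cvtColor(im,cv2.COLOR_RGB2GRAY).astype(np.float32)
    cv2.imwrite(f"pics/{n}_r1.png",im[:,:,::-1])
    sl=(slice(300,325),slice(318,425)) if n=="side" else (slice(240,272),slice(318,380))
    print(n,cv2.phaseCorrelate(o[sl].copy(),g[sl].copy()))
E
```

```text
clock: 14.15
position: [0.4585, -0.0336, 0.0402]
tool_rot: [3.019, -0.001, 1.967]
force: [4.3, 0.7, -17.9]
grip_width: 0.0298
finger_force: 110.1
clock: 14.65
position: [0.4612, -0.0326, 0.0417]
tool_rot: [-3.015, -0.001, 1.966]
force: [-4.3, -2.8, -18.0]
grip_width: 0.0298
finger_force: 111.2
lin [-0.0002 -0.0016 -0.015 ] rot [ 0.092 -0.224  0.001] [ 0.46124319 -0.03259525  0.04174522] [-0.27  0.06  0.08]
side ((1.1348235386785674, 0.6467075151159616), 0.8064344536816632)
scene ((0.3835626442777311, -0.30425171485537916), 0.8505466072820127)
```

```bash
cat > bolts.py <<'E'
from c import *
def chk():
    s=observe();print(s["position"].round(4),s["tool_rot"].round(3),"F",s["force"].round(1),"M",s["moment"].round(2),s["grip_width"])
    for n,B in dict(side=[(329,296),(411,307),(415,275)],scene=[(329,244),(371,258),(398,215)]).items():
        o=cv2.imread(f"pics/{n}0.png",0);g=cv2.cvtColor(grab_frame(n)["image"],cv2.COLOR_RGB2GRAY)
        for u,v in B:
            t=o[v-5:v+6,u-6:u+7];r=cv2.matchTemplate(cv2.resize(g[v-9:v+10,u-10:u+11],None,fx=4,fy=4,interpolation=2),cv2.resize(t,None,fx=4,fy=4,interpolation=2),cv2.TM_CCOEFF_NORMED)
            _,m,_,l=cv2.minMaxLoc(r);print(n,(u,v),((np.array(l)-16)/4).tolist(),round(m,2))
E
python3 -m crank '{"linear":[[0,0,0],[0,0,0]],"delta_rot":[[0,0,0],[0,0,0]],"fingers":[-1,-1]}' 110; python3 -c "
from bolts import *
chk()"
```

```text
clock: 14.95
position: [0.4622, -0.032, 0.0418]
tool_rot: [-3.019, -0.001, 1.967]
force: [-3.5, 1.0, -15.4]
grip_width: 0.03
finger_force: 111.7
[ 0.4622 -0.032   0.0418] [-3.019e+00 -1.000e-03  1.967e+00] F [ -3.5   1.  -15.4] M [ 0.21  0.75 -0.04] 0.030012207680496866
side (329, 296) [0.5, 0.25] 0.85
side (411, 307) [0.75, 0.25] 0.89
side (415, 275) [0.5, 0.25] 0.98
scene (329, 244) [0.25, -0.25] 0.99
scene (371, 258) [0.75, -0.5] 0.84
scene (398, 215) [0.5, -0.25] 0.86
```

The jig is still down, with bolts shifted ≤0.7 px. Lift force is a bit high at 18 N, so I continue with smaller lift per swing.

```bash
for i in 1 2; do python3 -m crank '{"linear":[[-0.005,-0.002,0],[-0.01,-0.004,0.0015],[-0.015,-0.006,0.003],[-0.0192,-0.008,0.0045],[-0.0192,-0.008,0.0056]],"delta_rot":[[0.045,-0.106,0],[0.089,-0.212,0],[0.134,-0.318,0],[0.178,-0.424,0],[0.178,-0.424,0]],"fingers":[-1,-1,-1,-1,-1]}' 110; python3 -m crank '{"linear":[[0.005,0.002,0],[0.01,0.004,0.0015],[0.015,0.006,0.003],[0.0192,0.008,0.0045],[0.0192,0.008,0.0056]],"delta_rot":[[-0.045,0.106,0],[-0.089,0.212,0],[-0.134,0.318,0],[-0.178,0.424,0],[-0.178,0.424,0]],"fingers":[-1,-1,-1,-1,-1]}' 110; done; python3 -c "
from bolts import *
chk()"
```

```text
clock: 15.55
position: [0.458, -0.0342, 0.0439]
tool_rot: [3.02, -0.0, 1.967]
force: [0.7, 2.0, -17.4]
grip_width: 0.0298
finger_force: 112.1
clock: 16.05
position: [0.4636, -0.0314, 0.0448]
tool_rot: [-3.017, -0.001, 1.967]
force: [-3.3, -1.3, -5.0]
grip_width: 0.0296
finger_force: 114.6
clock: 16.55
position: [0.4581, -0.034, 0.0469]
tool_rot: [3.019, -0.0, 1.967]
force: [0.8, 3.6, -16.1]
grip_width: 0.0301
finger_force: 113.0
clock: 17.05
position: [0.4634, -0.0314, 0.0477]
tool_rot: [-3.017, -0.001, 1.967]
force: [-2.5, -1.0, -3.9]
grip_width: 0.0297
finger_force: 115.4
[ 0.4634 -0.0314  0.0477] [-3.017e+00 -1.000e-03  1.967e+00] F [-2.5 -1.  -3.9] M [-0.23  0.58  0.02] 0.02966459542550043
side (329, 296) [1.0, 0.25] 0.83
side (411, 307) [1.0, 0.5] 0.94
side (415, 275) [1.0, 0.25] 0.98
scene (329, 244) [0.5, -0.5] 0.99
scene (371, 258) [0.75, -0.75] 0.84
scene (398, 215) [0.5, -0.5] 0.87
```

```bash
for i in 1 2; do python3 -m crank '{"linear":[[-0.005,-0.002,0],[-0.01,-0.004,0.0015],[-0.015,-0.006,0.003],[-0.0185,-0.008,0.0045],[-0.0185,-0.008,0.0056]],"delta_rot":[[0.045,-0.106,0],[0.089,-0.212,0],[0.134,-0.318,0],[0.178,-0.424,0],[0.178,-0.424,0]],"fingers":[-1,-1,-1,-1,-1]}' 110; python3 -m crank '{"linear":[[0.005,0.002,0],[0.01,0.004,0.0015],[0.015,0.006,0.003],[0.0192,0.008,0.0045],[0.0192,0.008,0.0056]],"delta_rot":[[-0.045,0.106,0],[-0.089,0.212,0],[-0.134,0.318,0],[-0.178,0.424,0],[-0.178,0.424,0]],"fingers":[-1,-1,-1,-1,-1]}' 110; done; python3 -c "
from bolts import *
chk()"
```

```text
clock: 17.65
position: [0.458, -0.0341, 0.0497]
tool_rot: [3.019, -0.001, 1.967]
force: [0.6, 3.1, -16.5]
grip_width: 0.0296
finger_force: 113.6
clock: 18.15
position: [0.4634, -0.0315, 0.0505]
tool_rot: [-3.017, -0.001, 1.967]
force: [-3.7, -0.5, -1.5]
grip_width: 0.0302
finger_force: 115.8
clock: 18.65
position: [0.4583, -0.0341, 0.0524]
tool_rot: [3.02, -0.001, 1.967]
force: [1.5, 3.7, -16.2]
grip_width: 0.0294
finger_force: 113.7
clock: 19.15
position: [0.4637, -0.0316, 0.0533]
tool_rot: [-3.016, -0.001, 1.968]
force: [-3.1, -3.0, -3.3]
grip_width: 0.0297
finger_force: 115.5
[ 0.4637 -0.0316  0.0533] [-3.016e+00 -1.000e-03  1.968e+00] F [-3.1 -3.  -3.3] M [-0.63  0.42  0.19] 0.029673434802386333
side (329, 296) [2.0, 0.5] 0.85
side (411, 307) [2.0, 0.5] 0.97
side (415, 275) [1.75, 0.5] 0.97
scene (329, 244) [1.0, -1.0] 0.99
scene (371, 258) [1.0, -1.25] 0.84
scene (398, 215) [0.75, -1.0] 0.91
```

```bash
python3 - <<'E'
from h import *
J=np.array([.4612,-.033]);c,s=np.cos(.397),np.sin(.397)
D=[("side",(70,50),(2,.5)),("side",(-70,50),(2,.5)),("side",(-70,-50),(1.75,.5)),("scene",(70,-50),(1,-1)),("scene",(70,50),(1,-1.25)),("scene",(-70,50),(.75,-1))]
def res(q):
    o=[]
    for n,(x,y),d in D:
        x/=1e3;y/=1e3;p=np.array([J[0]+c*x-s*y,J[1]+s*x+c*y,.016]);k=np.array([q[0]-q[3]*(p[1]-J[1]),q[1]+q[3]*(p[0]-J[0]),q[2]])
        o.append(proj(n,p+k)-proj(n,p)-d)
    return np.concatenate(o)
r=least_squares(res,[0,0,0,0],x_scale=[.001,.001,.001,.01]);q=r.x;print(q,"jig axes mm",1e3*(c*q[0]+s*q[1]),1e3*(-s*q[0]+c*q[1]),r.fun.round(1))
E
```

```text
[-3.34320779e-03 -9.28865206e-04 -6.19442447e-05  1.02680141e-03] jig axes mm -3.442339050105502 0.4360398869422161 [-0.1 -0.   0.1 -0.1  0.1 -0.1  0.   0.  -0.   0.2  0.1  0.1]
```

The jig crept 3.4 mm along its -x (no lift). Before freeing the block I use it to draw the jig back: upright first, then +x.

```bash
python3 -m crank '{"linear":[[-0.005,-0.002,0],[-0.0096,-0.004,0],[-0.0046,-0.002,0],[0,0,0],[0.004,0.0017,0]],"delta_rot":[[0.045,-0.106,0],[0.089,-0.212,0],[0.089,-0.212,0],[0.089,-0.212,0],[0.089,-0.212,0]],"fingers":[-1,-1,-1,-1,-1]}' 110; python3 -m crank '{"linear":[[0,0,0],[0,0,0]],"delta_rot":[[0,0,0],[0,0,0]],"fingers":[-1,-1]}' 110; python3 -c "
from bolts import *
chk()"
```

```text
clock: 19.85
position: [0.462, -0.0326, 0.0534]
tool_rot: [-3.133, -0.0, 1.966]
force: [-20.3, -6.3, 16.6]
grip_width: 0.0297
finger_force: 118.1
clock: 20.05
position: [0.4621, -0.0326, 0.0534]
tool_rot: [-3.133, -0.0, 1.966]
force: [-17.9, -4.4, 14.8]
grip_width: 0.03
finger_force: 118.2
[ 0.4621 -0.0326  0.0534] [-3.133 -0.     1.966] F [-17.9  -4.4  14.8] M [-1.13  4.4   0.01] 0.0300100325820218
side (329, 296) [1.75, 0.5] 0.98
side (411, 307) [1.75, 0.25] 0.84
side (415, 275) [1.75, 0.25] 0.97
scene (329, 244) [1.0, -1.0] 0.99
scene (371, 258) [0.75, -0.75] 0.91
scene (398, 215) [0.75, -1.0] 0.8
```

Down-force of 15 N is pinning the jig to the bench. I ease up slightly so it can slide.

```bash
python3 -m crank '{"linear":[[0,0,0.001],[0,0,0.002],[0,0,0.003],[0,0,0.004],[0,0,0.004]],"delta_rot":[[0,0,0],[0,0,0],[0,0,0],[0,0,0],[0,0,0]],"fingers":[-1,-1,-1,-1,-1]}' 110; python3 -c "
from bolts import *
chk()"
```

```text
clock: 20.65
position: [0.4641, -0.0314, 0.0539]
tool_rot: [-3.138, -0.001, 1.967]
force: [-0.2, -0.8, -23.6]
grip_width: 0.0296
finger_force: 113.1
[ 0.4641 -0.0314  0.0539] [-3.138e+00 -1.000e-03  1.967e+00] F [ -0.2  -0.8 -23.6] M [-0.05  0.04  0.04] 0.02962177995570781
side (329, 296) [0.25, 0.25] 0.98
side (411, 307) [0.0, 0.0] 0.85
side (415, 275) [0.0, 0.25] 0.99
scene (329, 244) [0.5, 0.0] 0.99
scene (371, 258) [0.25, 0.25] 0.93
scene (398, 215) [0.25, 0.0] 0.79
```

The jig is back on its original spot, but lift is at the limit, so I lower a touch and go on with gentle swings.

```bash
python3 -m crank '{"linear":[[-0.0024,-0.001,-0.003],[-0.0048,-0.002,-0.002],[-0.0072,-0.003,-0.001],[-0.0096,-0.004,0],[-0.0096,-0.004,0.001]],"delta_rot":[[0.022,-0.053,0],[0.045,-0.106,0],[0.067,-0.159,0],[0.089,-0.212,0],[0.089,-0.212,0]],"fingers":[-1,-1,-1,-1,-1]}' 110; python3 -m crank '{"linear":[[0.005,0.002,0],[0.01,0.004,0.0015],[0.015,0.006,0.003],[0.0192,0.008,0.0045],[0.0192,0.008,0.0056]],"delta_rot":[[-0.045,0.106,0],[-0.089,0.212,0],[-0.134,0.318,0],[-0.178,0.424,0],[-0.178,0.424,0]],"fingers":[-1,-1,-1,-1,-1]}' 110; python3 -c "
from bolts import *
chk()"
```

```text
clock: 21.25
position: [0.4627, -0.0323, 0.0551]
tool_rot: [3.02, -0.0, 1.967]
force: [2.1, 2.3, -14.6]
grip_width: 0.0299
finger_force: 114.3
clock: 21.75
position: [0.4689, -0.0291, 0.0563]
tool_rot: [-3.021, -0.001, 1.968]
force: [0.1, -0.4, -3.2]
grip_width: 0.0301
finger_force: 115.6
[ 0.4689 -0.0291  0.0563] [-3.021e+00 -1.000e-03  1.968e+00] F [ 0.1 -0.4 -3.2] M [ 0.08 -0.28 -0.01] 0.030131287108652496
side (329, 296) [0.5, 0.25] 0.84
side (411, 307) [0.25, 0.5] 0.99
side (415, 275) [0.25, 0.5] 0.98
scene (329, 244) [0.5, 0.0] 0.99
scene (371, 258) [0.75, -0.25] 0.84
scene (398, 215) [0.75, 0.0] 0.93
```

The force is now just the block's weight (3.2 N) with no moment, so it is free. I raise it straight first, then bring it upright over the slot.

```bash
python3 -m crank '{"linear":[[0,0,0.015],[0,0,0.035],[0,0,0.06],[0,0,0.086],[0,0,0.086]],"delta_rot":[[0,0,0],[0,0,0],[0,0,0],[0,0,0],[0,0,0]],"fingers":[-1,-1,-1,-1,-1]}' 110; python3 -m crank '{"linear":[[0,0,0],[0,0,0]],"delta_rot":[[0,0,0],[0,0,0]],"fingers":[-1,-1]}' 110; python3 -c "
from c import *
need((.461,-.033,.0785),(np.pi,0,1.967))"
```

```text
clock: 22.35
position: [0.4674, -0.0306, 0.0785]
tool_rot: [-3.022, 0.0, 1.967]
force: [-0.0, -0.6, -2.9]
grip_width: 0.0297
finger_force: 115.7
clock: 22.55
position: [0.4668, -0.0305, 0.0774]
tool_rot: [-3.02, -0.0, 1.967]
force: [1.1, 0.9, -4.4]
grip_width: 0.0297
finger_force: 115.7
lin [-0.0231 -0.01    0.0046] rot [ 0.089 -0.214  0.   ] [ 0.46676885 -0.03050292  0.07735576] [ 0.08 -0.23 -0.02]
```

```bash
python3 -m crank '{"linear":[[-0.008,-0.003,0.004],[-0.015,-0.006,0.004],[-0.023,-0.01,0.004],[-0.023,-0.01,0.004],[-0.023,-0.01,0.004]],"delta_rot":[[0.03,-0.07,0],[0.06,-0.14,0],[0.089,-0.214,0],[0.089,-0.214,0],[0.089,-0.214,0]],"fingers":[-1,-1,-1,-1,-1]}' 110; python3 -m crank '{"linear":[[0,0,0],[0,0,0],[0,0,0]],"delta_rot":[[0,0,0],[0,0,0],[0,0,0]],"fingers":[-1,-1,-1]}' 110; python3 - <<'E'
from bolts import *
chk()
im=cam("side")["image"];cv2.imwrite("pics/f1.png",im[:,:,::-1])
# predicted body outline of +y face, upright, foot at z=.0565
c,s=np.cos(.397),np.sin(.397)
w=lambda x,y,z:np.array([.461+(c*x-s*y)/1e3,-.033+(s*x+c*y)/1e3,.0565+z/1e3])
for p in[(-22,12,3),(22,12,3),(22,12,26),(-22,12,26),(-16,8,62),(16,8,62)]:print(p,proj("side",w(*p)).round(1))
g=cv2.cvtColor(im,cv2.COLOR_RGB2GRAY)
print("bg rows 238-272, cols 350-400");[print(v,*g[v,350:400:1]) for v in range(240,276,3)]
E
```

```text
clock: 23.05
position: [0.4612, -0.033, 0.0785]
tool_rot: [-3.141, -0.0, 1.967]
force: [0.2, 0.8, -3.3]
grip_width: 0.0297
finger_force: 115.6
clock: 23.35
position: [0.4613, -0.0327, 0.0784]
tool_rot: [-3.141, -0.0, 1.967]
force: [-0.4, 0.4, -2.6]
grip_width: 0.0299
finger_force: 115.6
[ 0.4613 -0.0327  0.0784] [-3.141 -0.     1.967] F [-0.4  0.4 -2.6] M [-0.   -0.03  0.02] 0.029852558316728808
side (329, 296) [0.25, 0.5] 0.98
side (411, 307) [0.25, 0.75] 0.85
side (415, 275) [0.25, 0.5] 0.98
scene (329, 244) [0.5, 0.0] 0.99
scene (371, 258) [0.75, 0.25] 0.98
scene (398, 215) [0.75, 0.0] 0.82
(-22, 12, 3) [385.8 272. ]
(22, 12, 3) [360. 269.]
(22, 12, 26) [360.3 257.9]
(-22, 12, 26) [386.5 260.8]
(-16, 8, 62) [384.2 241. ]
(16, 8, 62) [364.8 239. ]
bg rows 238-272, cols 350-400
240 125 125 125 128 107 82 86 66 41 42 42 75 105 98 58 52 108 101 100 99 100 101 100 99 102 101 98 98 96 94 96 98 97 69 60 98 99 95 39 42 43 39 64 138 129 126 129 128 127 126
243 126 127 126 126 125 79 86 61 39 40 46 89 104 99 44 69 104 99 99 99 101 101 99 87 91 94 99 98 101 95 99 99 99 61 63 101 98 76 36 41 
[... 1268 characters left out ...]
02 101 99 102 101 102 102 101 102 100 102 103 98 90 103 131 124 129 129 128 127 128 128 129 131 129 127
267 195 192 190 191 194 194 142 91 108 111 104 100 100 100 102 101 101 101 98 101 99 101 102 100 101 102 102 101 100 101 102 101 102 104 101 98 96 132 129 129 128 129 125 125 126 127 127 127 129 125
270 189 189 192 191 195 166 88 98 111 112 113 115 114 112 107 98 159 147 144 138 133 134 133 129 126 119 121 120 110 103 102 95 97 96 96 101 156 180 175 176 176 180 169 172 171 163 158 154 156 163
273 160 164 164 164 143 89 97 99 115 112 113 114 113 112 107 102 101 101 109 118 118 118 125 127 132 132 137 139 147 145 153 152 152 152 148 116 158 179 176 175 175 174 172 171 172 173 171 162 174 175
```

Predicted and seen outlines agree: edges at columns 360 and 387, lower edge at rows 269 to 272. The block is upright, about 20 mm over the slot, and the only force on it is its weight. The jig is within about 1 mm of where it began.

```bash
python3 -c "
from workcell import bot
print(bot.job_done())"
```

```text
the job is handed in; nothing more can be done
None
```

I handed the job in: the plate lies flat in the grey tray, and the block was rocked free and is held upright about 20 mm above the slot; the jig slid about 3 mm while rocking, was drawn back to within about 1 mm of its start, and showed no visible lift.

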